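# Roll a prosthetic pylon tube into the sawing cradle

## Task

The long aluminium pylon tube is to be sawn to length. Without gripping or lifting it, roll it along the bench by its side with the fingers, up the bevelled lip and into the V of the wooden sawing cradle, and push it along the V until its end is up against the steel stop plate. Keep it under control, no flicking, and leave the other things on the bench where they are.

Things in the scene. Friction and masses are not known exactly. Their poses are not given: they have to be found in the camera images.
- tube: The work: smooth, slippery aluminium tube, 30 mm diameter, 220 mm long, 0.1 kg, lying on the bench on the robot's side of the cradle, within 0.12 rad of parallel to it. Origin on its axis at mid-length (15 mm above the bench); y along the tube, the +y end goes to the stop; x and z turn as it rolls. Pushed from the side it rolls easily and soon stops on the level; it may roll back off the lip.
- cradle: Wooden V-block for sawing tube, fixed to the bench, 180 mm long. Origin at bench level at the bottom of the V, mid-length; y along the V, x away from the robot, z up. Near flank: 30 deg from level, from x = 0 up to a crest 9.5 mm high at x = -16.5 to -20.5 mm. Far flank: 60 deg, up to the far rail, 30 mm high, x = 17 to 42 mm. A 4 mm saw slot crosses it at y = -60 mm.
- lip (a point): Foot of the bevelled lip of the cradle, at mid-length, on the bench: cradle x = -59 mm. From here the bevel rises evenly (13 degrees) towards +x to the crest, 9.5 mm high at x = -20.5 mm. Axes as the cradle's.
- stop (a point): Point on the face of the steel stop plate that closes the +y end of the V (cradle x -5.5, y 90, z 20.5 mm): the centre of the tube's end touches here when it is home. The plate is 6 mm thick and 45 mm high and spans cradle x = -42 to 62 mm. At the start the tube's +y end is 30 to 60 mm short of the plate's plane. Axes as the cradle's.
- home (a point): Where the middle of the tube's axis lies when the job is done: cradle x -5.5, y -20, z 20.5 mm (tube down in the V, end against the stop). The tube's free end then overhangs the open -y end of the cradle (y = -90 mm) by 40 mm; before that by more. Axes as the cradle's.
- offcut: Bystander: a short offcut of the same tube, 30 mm diameter and 55 mm tall, standing on end beyond the stop plate. Origin at the centre of its underside.
- foot_cast: Bystander: white plaster foot, 240 mm long, 92 mm wide, 98 mm high at the ankle stump, from which a 12 mm steel pin rises to 147 mm, lying left of the tube. Origin at the middle of its sole, x axis towards the toes.
- bowl: Bystander: yellow plastic bowl, 110 mm across, 50 mm high, right of the cradle. Origin at the centre of its underside.
- hacksaw: Bystander: hacksaw lying flat behind the cradle, 380 mm long, 110 mm deep, up to 22 mm thick. Origin near the middle of its blade; y axis along the blade.

How it is judged:
By the outcome, as a careful person would: the job done as asked, in the order asked, and still so for the second after the job is handed in, with the robot touching nothing.
It also fails if it takes over 48 s, if anything falls off the work surface, if the arm or the gripper's body presses on something with over 40 N, if the wrist force passes 120 N, or if a joint passes its speed limit or range.

## Robot

A 6-joint arm with a two-finger parallel gripper is mounted at the origin on the work surface. World frame = base frame: x ahead of the robot, y to its left, z up, the work surface at z = 0. Lengths are in m, angles in rad, forces in N, time in s.
With the tool pointing down it reaches from about 0.275 to 0.75 m from the base axis. Payload 10.2 kg.
Tool frame: the origin (TCP) lies on the centre line of the jaws, within the pads' length; the fingertips stand 22 mm ahead of it and the grasp point (between the pads) lies 3 mm ahead of it; z points along the fingers, x is the direction in which the jaws open and shut, and the axes are right-handed (so a half turn about z gives the same grasp; the last joint's range is limited). The gripper opens to 85 mm and grips with 20 to 120 N. Pads are 22 mm wide; open, the fingers measure 114 mm over their backs; the gripper's body (76 mm by 85 mm) begins 54 mm behind the grasp point. The pads swing forward as they close: fully open they stand 13 mm farther back than shut.
Start: joints at [-1.446, 0.313, 1.498, -0, 1.331, -0.223], TCP at [0.179, -0.494, 0.253] pointing down, gripper open.
Joint ranges: [-2.94, 2.94], [-0.97, 2.17], [0.19, 2.56], [-1.23, 4.37], [0.02, 3.11], [-2.88, 2.88]. Speed limits (rad/s): [2.39, 2.39, 3.01, 3.14, 3.14, 3.14].

## Interface

Orientations are given as a unit quaternion [w, x, y, z].
In Python, from bench import env, camera, spotter gives the robot as it stands.
- The arm moves only by the shell command python3 -m inch 'ROWS' [FORCE]. ROWS is JSON, a list that holds one entry, the list of rows, each a list of 5 numbers: the shift along the tool's x, y, z in cm, then the turn about the tool's z in units of 8 degrees (1.0 is 8 degrees), then the opening, from 0 (shut) to 1 (fully open). A call has exactly 5 rows; each row is the pose to reach, as a shift and turn from the pose commanded when the call began, along the tool's axes at that moment; what a row does not reach only later rows make up. A row lasts 1/10 s, in which the tool goes at most 50 mm and 8.59 degrees, less where a joint would pass 70% of its speed; a pose out of reach is approached as far as the arm can. A call with a gripper value outside its range is refused whole. The fingers move at their own pace and stop on an object; FORCE is the grip in N (left out, the last holds). Time passes only in rows, so rows that repeat a pose let the fingers close, or fill a call up. It gives the time, the measured TCP pose, the force and the opening at its end, in the units of the state.
- env.get_state(): the state, without advancing time (a new reading comes with each control period).
- camera(name): name is "side" or "top"; returns a dict with "color" (384x512x3 uint8, blue, green, red), "depth" (384x512 float32, m along the optical axis (not along the pixel's ray), 0 where there is no reading), "vfov" (degrees; the focal length in pixels is half the picture's height over the tangent of half this angle, whatever the lens; pixels are square), "cx", "cy" (the principal point, pixels), "rvec" (rotation vector, rad) and "tvec" (3), from world to camera coordinates, as OpenCV has them. Camera axes: x right, y down, z forward; pixel columns grow to the right and rows downward; lengths in m; the calibration is good to about 2 mm. A picture is of the moment at which its call begins.
- env.finish_job(): hands the job in, once; it reports no verdict.
Trained networks look in a picture, given as the dict that the camera call returned (one of the last four; its "shot" number tells which), for a name from the list of things; names that differ only in an ending like _2 or _b are one class to them, and where a whole thing is asked for, a point or a joint stands for the part that bears it (a point fixed in the world has none). Each returns a list of dicts, best first, with "score" (0 to 1); they miss things now and then, are a little off and sometimes report something else, mostly with a low value. They report only what shows in the picture. A call takes as long as a camera call.
- spotter.trace(picture, label): "region" (384x512 bool, what is visible of it) and "point" ([column, row] in pixels, amid what is visible of it).
The state is a dict: "t": time; "joint_pos": joint angles; "joint_velocities": joint speeds; "joint_efforts": joint torques, N m; "eef_pos": TCP position; "tcp_rot": TCP orientation; "contact_force": force on the tool from outside, world axes, zero at the start; "moment": the same for the moment, N m; "grip_width": finger opening in m.
Only numpy, scipy, OpenCV 4.12 (cv2) and the standard library are available. Lean on these libraries where they do the work, as an engineer would, in place of code of your own. Each camera call takes 0.05 s, during which the arm holds its last target.

## Working session

There is one attempt and no reset: what is moved stays moved. The work goes in short steps, Python scripts to look and compute and a shell command to move; the robot and the scene stay as the last step left them, time stands still between calls to the robot, and variables do not carry over. Pictures are saved under pics/ and viewed, and the job is handed in when it is done.

```bash
ls; mkdir -p pics; python3 - <<'E'
from bench import env,camera,spotter
import cv2,numpy as np
s=env.get_state(); print({k:np.round(v,3).tolist() for k,v in s.items()})
for n in("top","side"):
    p=camera(n); cv2.imwrite(f"pics/{n}0.png",p["color"]); np.savez(f"{n}0.npz",**{k:p[k] for k in("color","depth","vfov","cx","cy","rvec","tvec")})
    print(n,p["vfov"],p["cx"],p["cy"],p["rvec"],p["tvec"])
    for l in("tube","cradle","stop","offcut","foot_cast","bowl"):
        r=spotter.trace(p,l)
        for d in r[:2]: 
            print(l,round(d["score"],2),d["point"],d["region"].sum())
        if r: np.save(f"{n}_{l}.npy",r[0]["region"])
E
```

```text
pics
{'t': 0.0, 'joint_pos': [-1.446, 0.313, 1.498, -0.0, 1.331, -0.223], 'joint_velocities': [0.0, 0.0, -0.001, 0.002, 0.0, 0.0], 'joint_efforts': [0.002, -41.226, -25.974, -0.0, 0.004, 0.0], 'eef_pos': [0.179, -0.493, 0.253], 'tcp_rot': [-0.0, 0.819, -0.574, -0.0], 'contact_force': [-0.415, -0.258, 0.328], 'moment': [-0.011, 0.019, 0.001], 'grip_width': 0.085}
top 46.172527043174 257.7427330000636 195.3498517698019 [ 2.12157513 -2.14510173  0.12185995] [0.05725958 0.59912545 1.03137849]
tube 0.91 [315.4, 242.6] 1133
cradle 0.83 [275.1, 186.0] 3147
stop 0.33 [274.8, 150.1] 1914
offcut 0.62 [209.9, 174.6] 138
foot_cast 0.88 [177.7, 234.8] 3110
bowl 0.66 [445.0, 209.1] 1698
side 56.28525676051358 255.30009091691323 190.45213096547675 [ 0.52985514 -2.6299314   1.26977468] [0.57521448 0.1580559  0.71223841]
tube 0.79 [315.4, 187.9] 716
tube 0.71 [249.7, 193.0] 2530
cradle 0.68 [250.0, 190.3] 2456
stop 0.76 [251.6, 193.2] 2409
offcut 0.92 [216.5, 221.7] 337
offcut 0.23 [192.1, 200.9] 1386
foot_cast 0.93 [280.0, 276.6] 5151
bowl 0.98 [316.7, 118.2] 674
```

View pics/top0.png

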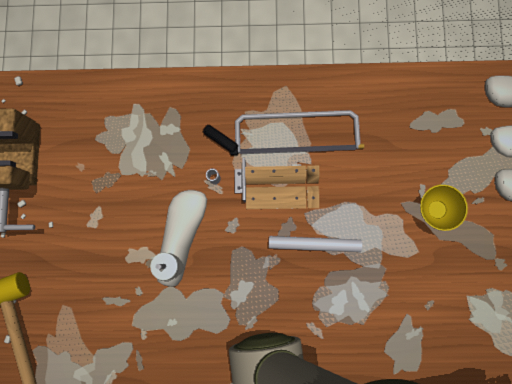

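View pics/side0.png

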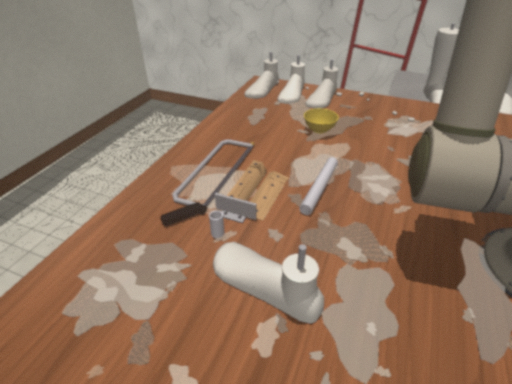

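The top view shows the tube from about (268,243) to (362,245). The cradle spans columns 246–319 and rows 165–209, with the stop plate at its left (column ~240). The foot's toes are at (190,200), the offcut is at (212,175), and the bowl is at (445,208). Next I'll measure these.

```bash
cat > h.py <<'E'
import numpy as np,cv2
def load(n): return dict(np.load(n+".npz"))
def cloud(p):
    h,w=p["depth"].shape; f=h/2/np.tan(np.radians(float(p["vfov"]))/2)
    u,v=np.meshgrid(np.arange(w),np.arange(h)); d=p["depth"].astype(float)
    c=np.stack([(u-p["cx"])/f*d,(v-p["cy"])/f*d,d],-1)
    R=cv2.Rodrigues(np.asarray(p["rvec"],float))[0]
    P=(c-np.asarray(p["tvec"],float).ravel())@R
    P[d==0]=np.nan
    return P
def px(p,X):
    h=p["depth"].shape[0]; f=h/2/np.tan(np.radians(float(p["vfov"]))/2)
    K=np.array([[f,0,p["cx"]],[0,f,p["cy"]],[0,0,1]],float)
    return cv2.projectPoints(np.asarray(X,float).reshape(-1,3),np.asarray(p["rvec"],float),np.asarray(p["tvec"],float),K,None)[0].reshape(-1,2)
E
python3 - <<'E'
from h import *
for n in("top","side"):
    p=load(n+"0");P=cloud(p)
    for l in("tube","cradle","stop","offcut","foot_cast","bowl"):
        m=np.load(f"{n}_{l}.npy"); Q=P[m]; Q=Q[~np.isnan(Q[:,0])]
        print(n,l,len(Q),np.round(np.percentile(Q,[1,50,99],axis=0),3).tolist())
    m=np.load(f"{n}_tube.npy"); Q=P[m];Q=Q[(Q[:,2]>0.02)&(Q[:,2]<.036)]
    k=np.polyfit(Q[:,1],Q[:,0],1); print("tube axis x=a*y+b",k, Q[:,1].min(),Q[:,1].max())
    print("bench z",np.nanmedian(P[250:300,330:400,2]))
p=load("top0");P=cloud(p)
# cradle profile along x at several columns
for c in(260,280,300): 
    print(c,[tuple(np.round(P[r,c]*1000).astype(int)) for r in range(158,216,2)])
print("row plate",[tuple(np.round(P[r,c]*1000).astype(int)) for r in (175,185,195) for c in range(230,252,2)])
big=cv2.resize(p["color"][130:270,180:340],None,fx=5,fy=5,interpolation=cv2.INTER_CUBIC)
cv2.imwrite("pics/topz.png",big[:600,:800])
E
```

```text
top tube 1127 [[0.469, -0.191, 0.015], [0.484, -0.082, 0.027], [0.504, 0.023, 0.033]]
top cradle 3133 [[0.574, -0.094, -0.002], [0.625, 0.002, 0.008], [0.673, 0.106, 0.046]]
top stop 1911 [[0.711, -0.203, 0.003], [0.748, -0.001, 0.011], [0.816, 0.182, 0.024]]
top offcut 138 [[0.635, 0.146, -0.001], [0.649, 0.161, 0.036], [0.664, 0.174, 0.058]]
top foot_cast 3095 [[0.393, 0.184, -0.001], [0.507, 0.239, 0.04], [0.616, 0.289, 0.133]]
top bowl 1694 [[0.514, -0.434, -0.0], [0.569, -0.396, 0.021], [0.618, -0.334, 0.052]]
tube axis x=a*y+b [0.04897563 0.48874614] -0.19381919050259677 0.025373212713434578
bench z -0.00029732693561643566
side tube 714 [[0.463, -0.19, 0.0], [0.48, -0.054, 0.027], [0.5, 0.025, 0.031]]
side cradle 2447 [[0.572, -0.094, -0.001], [0.631, 0.023, 0.009], [0.687, 0.106, 0.044]]
side stop 2400 [[0.572, -0.094, -0.0], [0.631, 0.026, 0.01], [0.687, 0.106, 0.044]]
side offcut 336 [[0.633, 0.145, 0.001], [0.644, 0.167, 0.037], [0.662, 0.175, 0.055]]
side foot_cast 5136 [[0.389, 0.196, 0.004], [0.466, 0.271, 0.041], [0.607, 0.294, 0.138]]
side bowl 673 [[0.511, -0.489, -0.
[... 4878 characters left out ...]
.int64(88), np.int64(45)), (np.int64(625), np.int64(83), np.int64(44)), (np.int64(633), np.int64(81), np.int64(-2)), (np.int64(632), np.int64(76), np.int64(2)), (np.int64(632), np.int64(71), np.int64(1)), (np.int64(608), np.int64(121), np.int64(-2)), (np.int64(608), np.int64(116), np.int64(0)), (np.int64(608), np.int64(111), np.int64(-5)), (np.int64(608), np.int64(106), np.int64(0)), (np.int64(608), np.int64(101), np.int64(-5)), (np.int64(608), np.int64(96), np.int64(-2)), (np.int64(601), np.int64(88), np.int64(42)), (np.int64(601), np.int64(84), np.int64(43)), (np.int64(606), np.int64(81), np.int64(7)), (np.int64(606), np.int64(76), np.int64(8)), (np.int64(606), np.int64(71), np.int64(10))]
```

View pics/topz.png

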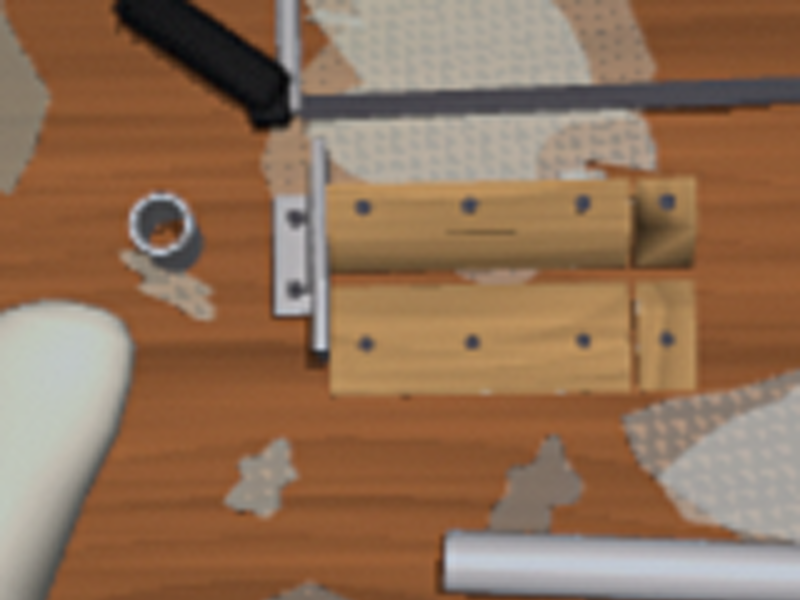

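```bash
python3 - <<'E'
from h import *
from scipy.optimize import least_squares
A=[]
for n in("top","side"):
    P=cloud(load(n+"0")).reshape(-1,3); P=P[~np.isnan(P[:,0])]
    P=P[(P[:,0]>.55)&(P[:,0]<.685)&(P[:,1]>-.085)&(P[:,1]<.07)]
    A.append(P)
xs=[-200,-59,-20.5,-16.5,0,17,17.01,42,42.01,200]; zs=[0,0,9.5,9.5,0,29.4,30,30,0,0]
for P in A+[np.vstack(A)]:
    f=lambda q:(P[:,2]-q[2]-np.interp(((P[:,0]-q[0])*np.cos(q[1])+P[:,1]*np.sin(q[1]))*1e3,xs,zs)/1e3)
    b=min((least_squares(f,[x,y,0],loss="soft_l1",f_scale=.003,diff_step=1e-3) for x in(.628,.632,.636) for y in(-.03,.0,.03)),key=lambda r:r.cost)
    print(b.x,b.cost) # x = x0 - y*tan(yaw)
for n in("top","side"):
    P=cloud(load(n+"0")).reshape(-1,3)
    Q=P[(P[:,2]>.036)&(P[:,2]<.05)&(P[:,0]>.58)&(P[:,0]<.69)&(P[:,1]>.06)&(P[:,1]<.11)]
    k=np.polyfit(Q[:,0],Q[:,1],1); print(n,len(Q),"plate y",np.percentile(Q[:,1],[2,25,50,75,98]),"slope",k,"xspan",np.percentile(Q[:,0],[2,98]))
    Q=P[(P[:,2]>.01)&(P[:,1]>-.12)&(P[:,1]<-.05)&(P[:,0]>.6)&(P[:,0]<.68)]; print("cradle -y end",np.nanmin(Q[:,1]),np.percentile(Q[:,1],2))
E
```

```text
[ 6.32133701e-01  5.73287495e-03 -5.16737679e-04] 0.00797313158036623
[ 0.62948394  0.00631123 -0.00080062] 0.0015633505827144208
[ 6.31727720e-01  3.40655995e-03 -3.92316556e-04] 0.011539852295668937
top 125 plate y [0.08307516 0.08338618 0.08567178 0.08794441 0.08848892] slope [-0.00360594  0.08798377] xspan [0.59121591 0.688095  ]
cradle -y end -0.09691701661742941 -0.09598145251381428
side 181 plate y [0.08081831 0.08459579 0.08590636 0.08668485 0.08824037] slope [0.00805097 0.08027177] xspan [0.58805994 0.6889057 ]
cradle -y end -0.10025895226633597 -0.09918956575073569
```

```bash
python3 -m inch '[[[0,0,0,1,1],[0,0,0,2,1],[0,0,0,2.85,1],[0,0,0,2.85,1],[0,0,0,2.85,1]]]'
```

```text
t: 1.2
eef_pos: [0.1789, -0.4936, 0.2533]
tcp_rot: [-0.0, -0.69, 0.723, -0.0]
contact_force: [0.3, -0.6, 0.4]
grip_width: 0.0854
```

```bash
python3 -m inch '[[[-4.4,-2.3,1,0,1],[-8.8,-4.6,2,0,1],[-13.2,-6.9,3,0,1],[-17.6,-9.2,4,0,1],[-22,-11.5,5,0,1]]]'; python3 -m inch '[[[-4.4,-2.3,1,0,1],[-8.8,-4.6,2,0,1],[-13.2,-6.9,3,0,1],[-17.6,-9.2,4,0,1],[-22,-11.5,5,0,1]]]'; python3 -m inch '[[[-1,-0.5,1,0,1],[-2,-0.9,2,0,1],[-2,-0.9,4,0,1],[-2,-0.9,6,0,1],[-2,-0.9,7,0,1]]]'
cat > st.py <<'E'
from bench import env,camera,spotter
from h import *
import sys
def snap(n,tag):
    p=camera(n); np.savez(f"{n}{tag}.npz",**{k:p[k] for k in("color","depth","vfov","cx","cy","rvec","tvec")}); return p
E
python3 - <<'E'
from st import *
p=snap("side","1"); P=cloud(p); c=p["color"]
cv2.imwrite("pics/side1.png",cv2.resize(c[80:280,200:460],None,fx=3,fy=3)[:600,:800])
s=env.get_state(); print(s["t"],s["eef_pos"],s["tcp_rot"])
E
```

```text
t: 1.7
eef_pos: [0.3038, -0.2806, 0.2038]
tcp_rot: [-0.0, -0.69, 0.724, -0.0]
contact_force: [0.8, -1.2, -0.0]
grip_width: 0.0853
t: 2.2
eef_pos: [0.4283, -0.0692, 0.1545]
tcp_rot: [0.0, -0.69, 0.724, -0.0]
contact_force: [0.4, -0.9, -0.9]
grip_width: 0.0852
t: 2.7
eef_pos: [0.4367, -0.0522, 0.0832]
tcp_rot: [-0.0, -0.689, 0.725, 0.001]
contact_force: [-0.8, -0.6, 0.5]
grip_width: 0.0849
2.75 [ 0.43635135 -0.05202705  0.08247429] [-0.00073752 -0.68894575  0.72481096  0.00151035]
```

View pics/side1.png

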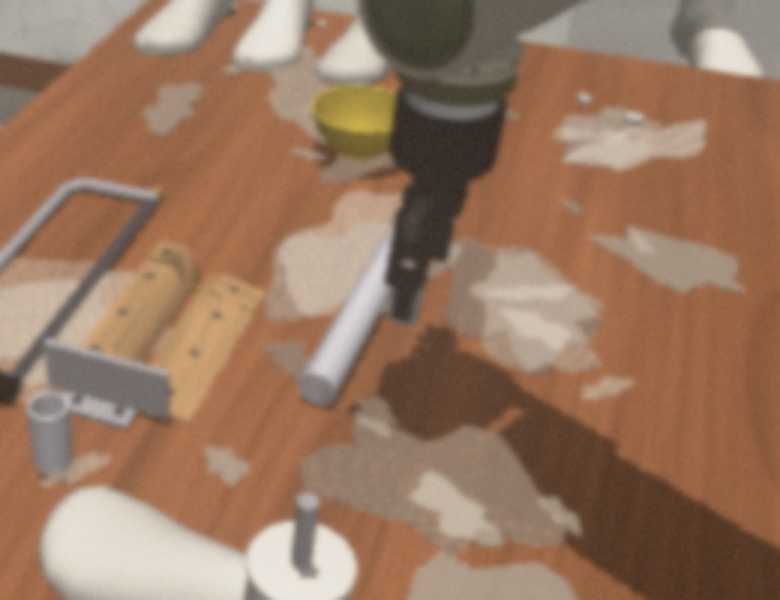

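The near finger's tip is at zoom (405,318), which is image pixel (335,186). It is on the robot's side of the tube, whose +y end is at zoom (320,388). I'll measure the tip height and finger extents.

```bash
python3 - <<'E'
from h import *
p=load("side1");P=cloud(p); z0,tx,ty=.0825,.4364,-.052
Q=P[(P[...,2]>.04)&(P[...,2]<.14)&(abs(P[...,0]-tx)<.05)&(abs(P[...,1]-ty)<.08)]
for a in np.arange(.04,.14,.01):
    q=Q[(Q[:,2]>a)&(Q[:,2]<=a+.01)]
    if len(q): print(round(a,2),len(q),np.round([q[:,0].min(),q[:,0].max(),q[:,1].min(),q[:,1].max(),q[:,2].min()],3))
for r in range(178,192):
    print(r,[tuple((P[r,c]*1000).round().astype(int).tolist()) for c in (332,335,338)])
E
```

```text
0.07 20 [ 0.423  0.447 -0.096 -0.002  0.073]
0.08 40 [ 0.42   0.446 -0.1    0.005  0.08 ]
0.09 52 [ 0.421  0.447 -0.099  0.005  0.09 ]
0.1 39 [ 0.42   0.445 -0.098  0.005  0.1  ]
0.11 8 [ 0.418  0.425 -0.102  0.001  0.11 ]
0.12 72 [ 0.418  0.449 -0.095  0.023  0.12 ]
0.13 67 [ 0.415  0.45  -0.09   0.023  0.13 ]
178 [(441, 5, 104), (436, 1, 104), (430, -4, 102)]
179 [(441, 3, 100), (435, 2, 102), (429, -3, 100)]
180 [(441, 2, 97), (435, 2, 99), (429, -6, 95)]
181 [(441, 1, 94), (434, 2, 96), (429, -5, 93)]
182 [(440, 2, 92), (434, 5, 96), (428, -2, 92)]
183 [(440, 4, 90), (433, 4, 92), (428, -3, 90)]
184 [(440, 1, 86), (433, 2, 88), (427, -2, 87)]
185 [(439, 4, 86), (433, 3, 87), (427, -3, 84)]
186 [(439, 3, 82), (432, 4, 84), (427, -4, 80)]
187 [(440, -5, 73), (433, -5, 76), (427, -5, 77)]
188 [(452, -97, 0), (445, -100, 0), (438, -105, -1)]
189 [(451, -95, -1), (443, -94, 2), (437, -99, 0)]
190 [(450, -92, -2), (443, -94, -1), (436, -96, 0)]
191 [(449, -84, 1), (442, -88, 0), (435, -91, 0)]
```

```bash
python3 -m inch '[[[-0.2,0,2,0,1],[-0.5,0,4,0,1],[-0.7,0,5.5,0,1],[-0.7,0,6.4,0,1],[-0.7,0,6.4,0,1]]]'
```

```text
t: 3.25
eef_pos: [0.4376, -0.0449, 0.0202]
tcp_rot: [-0.0, -0.689, 0.725, 0.0]
contact_force: [0.4, 0.3, 0.7]
grip_width: 0.0855
```

```bash
python3 -m inch '[[[0,-0.4,0.1,0,1],[0,-0.8,0.2,0,1],[0,-1.2,0.2,0,1],[0,-1.5,0.2,0,1],[0,-1.7,0.2,0,1]]]'; python3 -m inch '[[[0,-0.2,0,0,1],[0,-0.5,0,0,1],[0,-0.8,0,0,1],[0,-1.1,0,0,1],[0,-1.5,0,0,1]]]'
cat > look.py <<'E'
from st import *
tag=sys.argv[1]
p=snap("top",tag); q=snap("side",tag)
a=p["color"][140:290,190:390]; b=q["color"][110:260,190:390]
cv2.imwrite(f"pics/l{tag}.png",cv2.resize(np.vstack([a,b]),None,fx=2,fy=2,interpolation=cv2.INTER_CUBIC))
for n,r in(("top",p),("side",q)):
    P=cloud(r)
    for d in spotter.trace(r,"tube")[:1]:
        Q=P[d["region"]]; Q=Q[~np.isnan(Q[:,0])]; Q=Q[(Q[:,2]>.014)&(Q[:,2]<.055)]
        k=np.polyfit(Q[:,1],Q[:,0],1)
        print(n,round(d["score"],2),len(Q),"x at -.084: %.4f slope %.4f"%(np.polyval(k,-.084),k[0]),"y",np.percentile(Q[:,1],[.5,99.5]).round(4),"ztop",np.percentile(Q[:,2],[50,95]).round(4), "xspan",np.percentile(Q[:,0],[2,98]).round(3))
s=env.get_state(); print(s["t"],np.round(s["eef_pos"],4),np.round(s["contact_force"],2),np.round(s["tcp_rot"],3))
E
python3 look.py 2
```

```text
t: 3.75
eef_pos: [0.4552, -0.0455, 0.0188]
tcp_rot: [0.0, -0.689, 0.725, -0.0]
contact_force: [0.7, 0.8, 0.4]
grip_width: 0.0854
t: 4.25
eef_pos: [0.47, -0.0462, 0.0185]
tcp_rot: [-0.0, -0.689, 0.725, 0.0]
contact_force: [-0.0, -0.6, -0.6]
grip_width: 0.0851
top 0.53 216 x at -.084: 0.4968 slope 0.0913 y [-0.1931  0.025 ] ztop [0.0268 0.031 ] xspan [0.476 0.508]
side 0.81 171 x at -.084: 0.5070 slope -0.1332 y [-0.0506  0.0251] ztop [0.0274 0.03  ] xspan [0.483 0.508]
4.45 [ 0.4698 -0.0462  0.0185] [1.04 0.05 0.57] [-0.    -0.689  0.725  0.   ]
```

View pics/l2.png

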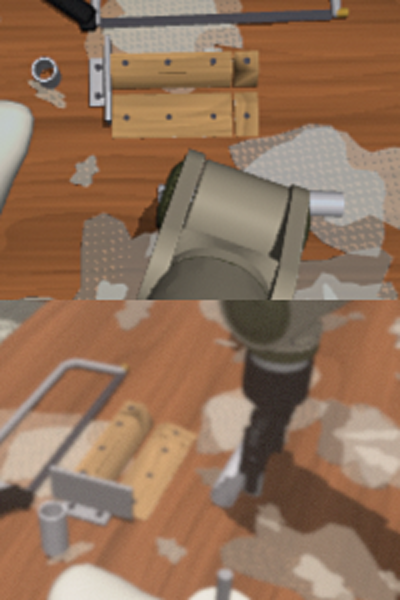

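```bash
python3 -m inch '[[[0,-0.4,0,-0.08,1],[0,-0.8,0,-0.16,1],[0,-1.2,0,-0.24,1],[0,-1.6,0,-0.32,1],[0,-2.0,0,-0.38,1]]]'; python3 -m inch '[[[0,-0.4,0,0,1],[0,-0.8,0,0,1],[0,-1.2,0,0,1],[0,-1.6,0,0,1],[0,-2.0,0,0,1]]]';python3 -m inch '[[[0,-0.4,0,0,1],[0,-0.8,0,0,1],[0,-1.2,0,0,1],[0,-1.5,0,0,1],[0,-1.7,0,0,1]]]'; python3 look.py 3
```

```text
t: 4.95
eef_pos: [0.4901, -0.0472, 0.0186]
tcp_rot: [-0.0, 0.708, -0.706, 0.0]
contact_force: [-0.6, -0.0, 0.3]
grip_width: 0.0857
t: 5.45
eef_pos: [0.5101, -0.0471, 0.0186]
tcp_rot: [0.0, 0.708, -0.706, 0.0]
contact_force: [-0.1, 0.5, 0.3]
grip_width: 0.0852
t: 5.95
eef_pos: [0.527, -0.0471, 0.0186]
tcp_rot: [0.0, 0.708, -0.706, 0.0]
contact_force: [-0.7, 0.0, 0.1]
grip_width: 0.0856
top 0.68 206 x at -.084: 0.5528 slope 0.0511 y [-0.1963 -0.155 ] ztop [0.0267 0.0314] xspan [0.535 0.562]
side 0.6 172 x at -.084: 0.5614 slope -0.0950 y [-0.0485  0.0227] ztop [0.0271 0.03  ] xspan [0.541 0.568]
6.15 [ 0.5267 -0.0471  0.0186] [ 0.43 -0.42 -0.71] [ 0.     0.708 -0.706 -0.   ]
```

View pics/l3.png

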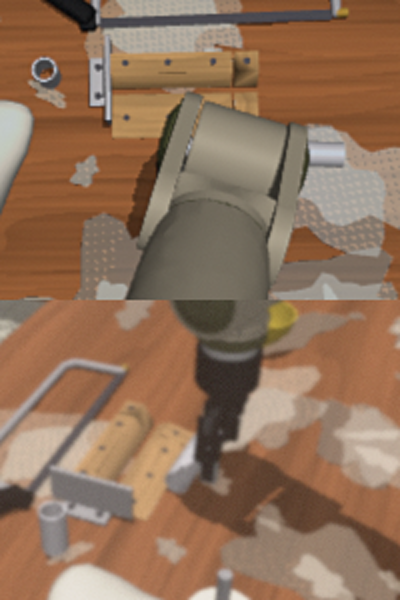

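```bash
python3 -m inch '[[[0,-0.4,0,0,1],[0,-0.8,0,0,1],[0,-1.2,0,0,1],[0,-1.6,0,0,1],[0,-2.0,0,0,1]]]'; python3 -m inch '[[[0,-0.3,-0.05,0,1],[0,-0.6,-0.1,0,1],[0,-0.9,-0.15,0,1],[0,-1.2,-0.2,0,1],[0,-1.5,-0.25,0,1]]]'; python3 look.py 4
```

```text
t: 6.65
eef_pos: [0.5471, -0.0471, 0.0186]
tcp_rot: [0.0, 0.708, -0.706, -0.0]
contact_force: [-0.3, -0.2, 0.3]
grip_width: 0.0855
t: 7.15
eef_pos: [0.562, -0.047, 0.0211]
tcp_rot: [0.0, 0.708, -0.706, -0.0]
contact_force: [-1.1, 0.5, 0.7]
grip_width: 0.0853
top 0.48 209 x at -.084: 0.5804 slope -0.0347 y [-0.1985 -0.155 ] ztop [0.0306 0.0348] xspan [0.571 0.598]
side 0.6 148 x at -.084: 0.5969 slope -0.1307 y [-0.0396  0.0207] ztop [0.0314 0.0346] xspan [0.569 0.601]
7.35 [ 0.5618 -0.047   0.021 ] [-0.93  0.21 -0.27] [-0.     0.708 -0.706  0.   ]
```

View pics/l4.png

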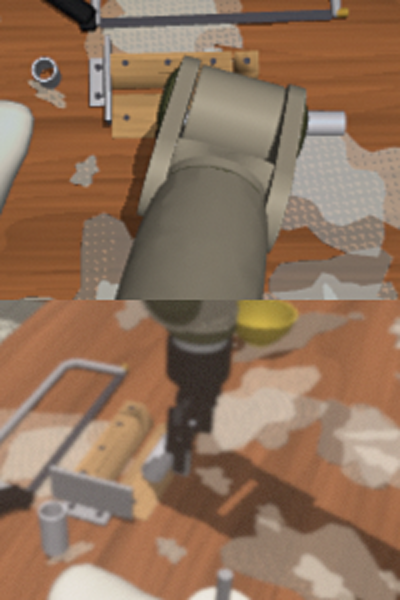

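```bash
python3 -m inch '[[[-0.06,-0.3,-0.05,0,1],[-0.12,-0.6,-0.1,0,1],[-0.18,-0.9,-0.15,0,1],[-0.24,-1.2,-0.2,0,1],[-0.3,-1.5,-0.25,0,1]]]'; python3 look.py 5
```

```text
t: 7.85
eef_pos: [0.577, -0.0439, 0.0236]
tcp_rot: [-0.0, 0.708, -0.706, 0.0]
contact_force: [-2.2, 0.0, -0.1]
grip_width: 0.0856
top 0.57 259 x at -.084: 0.5974 slope -0.0176 y [-0.1989 -0.1506] ztop [0.0337 0.0383] xspan [0.586 0.615]
side 0.66 131 x at -.084: 0.6139 slope -0.1307 y [-0.025   0.0207] ztop [0.0342 0.0386] xspan [0.588 0.617]
8.05 [ 0.5768 -0.0439  0.0235] [ 0.15  0.96 -0.66] [-0.     0.708 -0.706  0.   ]
```

View pics/l5.png

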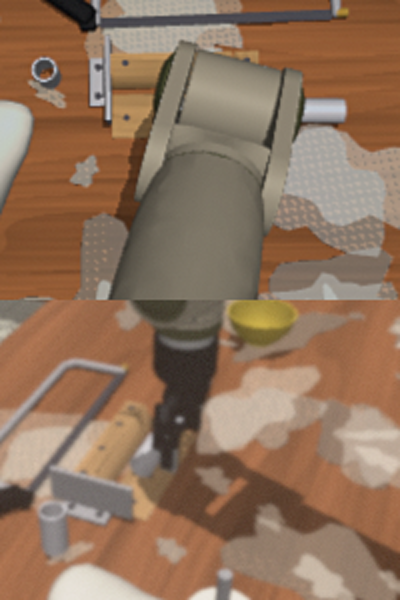

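```bash
python3 -m inch '[[[0,-0.2,0,0,1],[0,-0.4,0,0,1],[0,-0.6,0,0,1],[0,-0.8,0,0,1],[0,-1.0,0,0,1]]]'; python3 -m inch '[[[0,-0.2,0,0,1],[0,-0.4,0,0,1],[0,-0.6,0,0,1],[0,-0.8,0,0,1],[0,-0.8,0,0,1]]]'; python3 look.py 6
```

```text
t: 8.55
eef_pos: [0.587, -0.0439, 0.0236]
tcp_rot: [-0.0, 0.708, -0.706, 0.0]
contact_force: [-0.2, 0.9, 0.5]
grip_width: 0.0854
t: 9.05
eef_pos: [0.595, -0.0439, 0.0236]
tcp_rot: [-0.0, 0.708, -0.706, 0.0]
contact_force: [0.4, 0.4, -0.5]
grip_width: 0.0853
top 0.76 198 x at -.084: 0.6232 slope -0.0447 y [-0.1964 -0.1521] ztop [0.0308 0.0347] xspan [0.616 0.641]
side 0.47 91 x at -.084: 0.6258 slope -0.0715 y [-0.0086  0.0193] ztop [0.0346 0.0372] xspan [0.606 0.633]
9.25 [ 0.5947 -0.0439  0.0236] [ 0.34 -0.14 -0.2 ] [ 0.     0.708 -0.706 -0.   ]
```

View pics/l6.png

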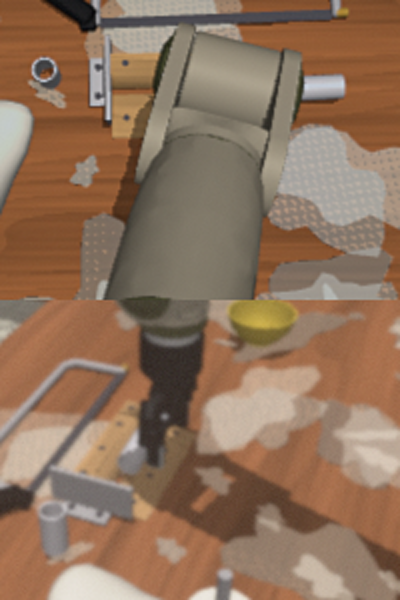

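```bash
python3 -m inch '[[[0,0.4,0,0,1],[0,0.8,0,0,1],[0,1.0,-3,0,1],[0,1.0,-6,0,1],[0,1.0,-8,0,1]]]'; python3 -m inch '[[[4,0,0,0,0],[8,-1,0,0,0],[12,-2,0,0,0],[16,-3,0,0,0],[20.5,-4,0,0,0]]]'; python3 look.py 7
```

```text
t: 9.75
eef_pos: [0.5848, -0.044, 0.1056]
tcp_rot: [-0.0, 0.708, -0.706, 0.001]
contact_force: [0.8, 0.5, 0.2]
grip_width: 0.0856
t: 10.25
eef_pos: [0.6252, -0.25, 0.1036]
tcp_rot: [-0.0, 0.708, -0.706, -0.0]
contact_force: [0.7, 0.6, -0.2]
grip_width: 0.0124
top 0.59 1082 x at -.084: 0.6247 slope -0.0337 y [-0.1976  0.0186] ztop [0.0323 0.0375] xspan [0.61  0.641]
side 0.96 589 x at -.084: 0.6189 slope -0.0211 y [-0.1972  0.0195] ztop [0.0317 0.0364] xspan [0.606 0.636]
10.45 [ 0.6248 -0.2494  0.103 ] [0.02 0.88 0.03] [ 0.     0.708 -0.707 -0.   ]
```

View pics/l7.png

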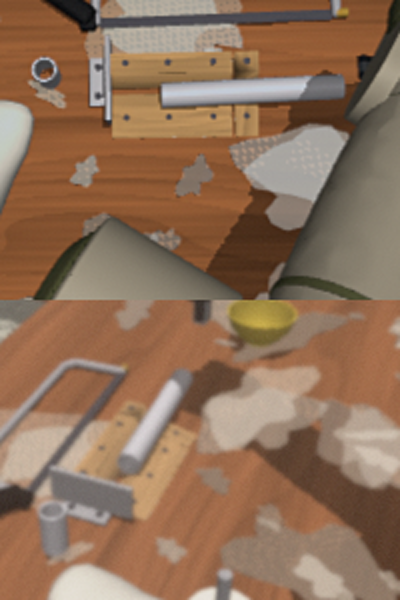

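The tube is over the crest but looks skewed: its axis runs from top-view zoom (165,95) to (340,86), so the +y end may sit up the near flank. I'll check the axis heights.

```bash
cat > tubefit.py <<'E'
from h import *
import sys
from scipy.optimize import least_squares
tag=sys.argv[1]
for names in(("top",),("side",),("top","side")):
    L=[]
    for n in names:
        P=cloud(load(n+tag)).reshape(-1,3); c=load(n+tag)["color"].reshape(-1,3).astype(int)
        sat=c.max(1)-c.min(1)
        m=(abs(P[:,0]-.625)<.03)&(P[:,1]>-.22)&(P[:,1]<.078)&(P[:,2]>.016)&(P[:,2]<.05)&(sat<50)
        L.append(P[m])
    P=np.vstack(L)
    f=lambda q:np.hypot(P[:,0]-q[0]-q[1]*(P[:,1]+.09),P[:,2]-q[2]-q[3]*(P[:,1]+.09))-.015
    r=least_squares(f,[.625,0,.02,0],loss="soft_l1",f_scale=.002)
    q=r.x; print(names,len(P),"axis x,z at y=-.19 %.4f %.4f"%(q[0]-.1*q[1],q[2]-.1*q[3]),"at y=.02 %.4f %.4f"%(q[0]+.11*q[1],q[2]+.11*q[3]),"slope",q[[1,3]].round(4),"y",np.percentile(P[:,1],[.5,99.5]).round(4))
E
python3 tubefit.py 7
```

```text
('top',) 1154 axis x,z at y=-.19 0.6305 0.0180 at y=.02 0.6227 0.0223 slope [-0.0374  0.0209] y [-0.1977  0.0188]
('side',) 617 axis x,z at y=-.19 0.6276 0.0175 at y=.02 0.6201 0.0221 slope [-0.0358  0.0217] y [-0.1999  0.0491]
('top', 'side') 1771 axis x,z at y=-.19 0.6297 0.0179 at y=.02 0.6215 0.0223 slope [-0.0388  0.0209] y [-0.1986  0.0195]
```

```bash
python3 -m inch '[[[0,-0.3,2,0,0],[0,-0.3,4,0,0],[0,-0.3,5.5,0,0],[0,-0.3,6.5,0,0],[0,-0.3,7,0,0]]]'; python3 look.py 8; python3 - <<'E'
from h import *
for n in("side","top"):
    P=cloud(load(n+"8")).reshape(-1,3)
    Q=P[(abs(P[:,0]-.628)<.02)&(P[:,1]<-.21)&(P[:,1]>-.3)&(P[:,2]>.008)]
    for a in np.arange(.01,.12,.01):
        q=Q[(Q[:,2]>a)&(Q[:,2]<=a+.01)]
        if len(q): print(n,round(a,2),len(q),np.round([q[:,0].min(),q[:,0].max(),q[:,1].min(),q[:,1].max(),q[:,2].min()],3))
E
```

```text
t: 10.95
eef_pos: [0.6281, -0.2481, 0.0328]
tcp_rot: [0.0, 0.708, -0.706, -0.0]
contact_force: [0.5, -0.6, 0.2]
grip_width: -0.0
top 0.68 1105 x at -.084: 0.6246 slope -0.0397 y [-0.1973  0.0188] ztop [0.0322 0.0376] xspan [0.61  0.642]
side 0.78 568 x at -.084: 0.6191 slope -0.0242 y [-0.2     0.0194] ztop [0.0321 0.0364] xspan [0.606 0.634]
11.15 [ 0.6287 -0.2489  0.0344] [ 0.91 -0.6   0.15] [-0.     0.708 -0.706  0.001]
side 0.01 14 [ 0.613  0.632 -0.25  -0.235  0.01 ]
side 0.02 23 [ 0.614  0.632 -0.248 -0.233  0.02 ]
side 0.03 27 [ 0.614  0.635 -0.247 -0.232  0.03 ]
side 0.04 16 [ 0.613  0.634 -0.254 -0.234  0.04 ]
side 0.05 22 [ 0.612  0.635 -0.273 -0.216  0.051]
side 0.06 31 [ 0.612  0.637 -0.285 -0.21   0.061]
side 0.07 19 [ 0.609  0.62  -0.295 -0.211  0.071]
side 0.08 22 [ 0.608  0.622 -0.3   -0.224  0.082]
side 0.09 32 [ 0.608  0.64  -0.299 -0.212  0.09 ]
side 0.1 23 [ 0.609  0.642 -0.256 -0.211  0.101]
side 0.11 37 [ 0.608  0.644 -0.262 -0.211  0.11 ]
```

View pics/l8.png

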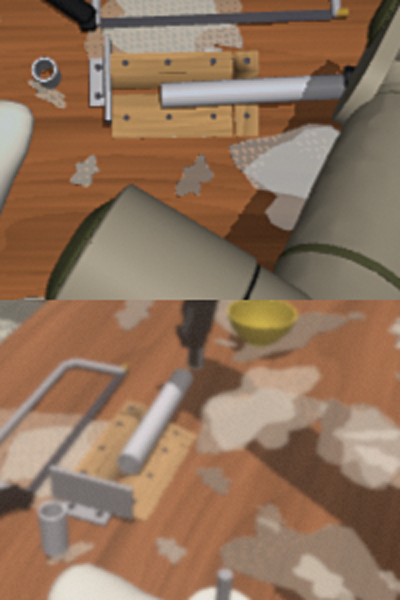

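```bash
python3 -m inch '[[[-0.7,0,0,0,0],[-1.4,0,0,0,0],[-2.1,0,0,0,0],[-2.6,0,0,0,0],[-3.0,0,0,0,0]]]'; python3 -m inch '[[[-0.3,0,0,0,0],[-0.6,0,0,0,0],[-0.9,0,0,0,0],[-1.2,0,0,0,0],[-1.5,0,0,0,0]]]';  python3 -m inch '[[[-0.3,0,0,0,0],[-0.6,0,0,0,0],[-0.9,0,0,0,0],[-1.2,0,0,0,0],[-1.5,0,0,0,0]]]'; python3 look.py 9; python3 tubefit.py 9
```

```text
t: 11.65
eef_pos: [0.6283, -0.2181, 0.0337]
tcp_rot: [-0.0, 0.708, -0.706, 0.0]
contact_force: [0.0, -0.4, -0.1]
grip_width: -0.0
t: 12.15
eef_pos: [0.6282, -0.2037, 0.0336]
tcp_rot: [0.0, 0.708, -0.706, 0.0]
contact_force: [-0.1, -1.0, 0.2]
grip_width: 0.0001
t: 12.65
eef_pos: [0.6282, -0.1886, 0.0336]
tcp_rot: [0.0, 0.708, -0.706, 0.0]
contact_force: [-0.2, -0.9, 1.2]
grip_width: 0.0001
top 0.64 815 x at -.084: 0.6244 slope -0.0487 y [-0.1304  0.0429] ztop [0.034  0.0389] xspan [0.609 0.638]
side 0.63 641 x at -.084: 0.6190 slope -0.0335 y [-0.1759  0.0464] ztop [0.0323 0.0373] xspan [0.604 0.636]
12.85 [ 0.6281 -0.1886  0.0335] [0.61 0.54 0.41] [-0.     0.708 -0.706 -0.   ]
('top',) 945 axis x,z at y=-.19 0.6322 0.0171 at y=.02 0.6210 0.0231 slope [-0.0534  0.0284] y [-0.1329  0.0453]
('side',) 709 axis x,z at y=-.19 0.6287 0.0181 at y=.02 0.6187 0.0224 slope [-0.0476  0.0202] y [-0.1861  0.0486]
('top', 'side') 1654 axis x,z at y=-.19 0.6300 0.0179 at y=.02 0.6202 0.0228 slope [-0.0465  0.0235] y [-0.1828  0.046 ]
```

View pics/l9.png

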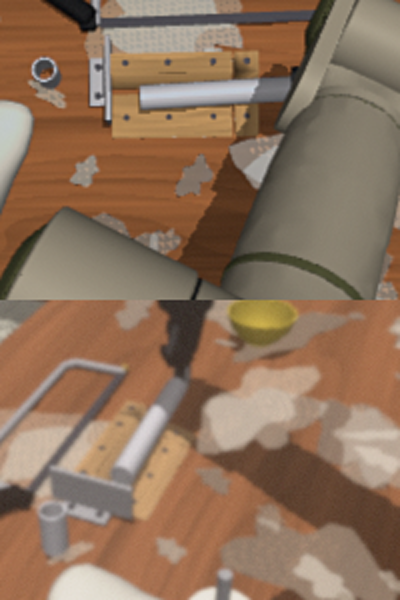

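```bash
python3 -m inch '[[[0.5,0,0,0,0],[1,0,-1,0,0],[1,0,-4,0,0],[1,0,-7,0,0],[1,0,-7,0,0]]]'; python3 -m inch '[[[-4,1.5,0,0,1],[-8,3,0,0,1],[-12,4.8,0,0,1],[-15,4.8,0,0,1],[-17.4,4.8,0,0,1]]]'; python3 look.py 10; python3 tubefit.py 10
```

```text
t: 13.35
eef_pos: [0.63, -0.2003, 0.109]
tcp_rot: [-0.001, 0.708, -0.706, 0.004]
contact_force: [1.0, 0.7, -0.4]
grip_width: 0.0001
t: 13.85
eef_pos: [0.5793, -0.0235, 0.104]
tcp_rot: [-0.0, 0.708, -0.706, 0.0]
contact_force: [0.7, -0.4, 0.5]
grip_width: 0.0724
top 0.72 158 x at -.084: 0.6226 slope -0.0313 y [-0.1717 -0.1398] ztop [0.0326 0.0367] xspan [0.613 0.639]
side 0.71 422 x at -.084: 0.6174 slope 0.0270 y [-0.156   0.0764] ztop [0.0313 0.0354] xspan [0.609 0.637]
14.05 [ 0.5798 -0.0253  0.1037] [-0.27  0.53 -0.76] [ 0.     0.708 -0.706  0.   ]
('top',) 159 axis x,z at y=-.19 0.6274 0.0197 at y=.02 0.6250 0.0211 slope [-0.0115  0.0068] y [-0.1717 -0.1398]
('side',) 467 axis x,z at y=-.19 0.6248 0.0197 at y=.02 0.6242 0.0196 slope [-0.003  -0.0005] y [-0.1574  0.0552]
('top', 'side') 626 axis x,z at y=-.19 0.6264 0.0200 at y=.02 0.6240 0.0195 slope [-0.0116 -0.0022] y [-0.1714  0.0496]
```

View pics/l10.png

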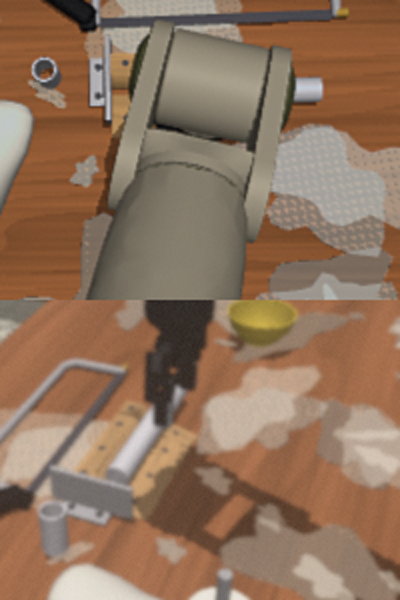

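```bash
python3 -m inch '[[[4,-1,0,0,0],[8,-2,0,0,0],[12,-3,0,0,0],[16,-4,0,0,0],[19,-4.6,0,0,0]]]'; python3 -m inch '[[[0,0,2,0,0],[0,0,4,0,0],[0,0,5.5,0,0],[0,0,6.5,0,0],[0,0,7,0,0]]]'; python3 look.py 11; python3 tubefit.py 11
```

```text
t: 14.55
eef_pos: [0.626, -0.219, 0.1034]
tcp_rot: [0.0, 0.707, -0.707, 0.0]
contact_force: [0.1, 0.8, -1.1]
grip_width: 0.0124
t: 15.05
eef_pos: [0.626, -0.2151, 0.0327]
tcp_rot: [0.0, 0.708, -0.706, -0.0]
contact_force: [-0.2, 0.2, 0.4]
grip_width: -0.0001
top 0.77 1022 x at -.084: 0.6250 slope -0.0029 y [-0.1612  0.0452] ztop [0.0325 0.0369] xspan [0.612 0.64 ]
side 0.81 599 x at -.084: 0.6191 slope -0.0030 y [-0.1718  0.0472] ztop [0.0321 0.0353] xspan [0.609 0.635]
15.25 [ 0.6266 -0.215   0.0344] [ 0.7   0.15 -0.12] [-0.     0.708 -0.706  0.001]
('top',) 1108 axis x,z at y=-.19 0.6274 0.0200 at y=.02 0.6268 0.0200 slope [-0.0032 -0.0004] y [-0.1613  0.0476]
('side',) 746 axis x,z at y=-.19 0.6248 0.0198 at y=.02 0.6242 0.0195 slope [-0.0029 -0.0016] y [-0.2138  0.0492]
('top', 'side') 1854 axis x,z at y=-.19 0.6265 0.0202 at y=.02 0.6256 0.0199 slope [-0.0042 -0.0014] y [-0.2106  0.0477]
```

View pics/l11.png

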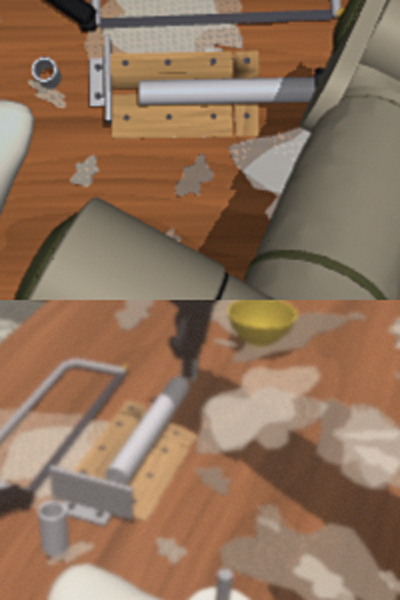

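The tube now lies down in the V: slope −0.003, axis z ≈ 20 mm, with its +y end about 35 mm short of the plate. I'll push it along.

```bash
python3 -m inch '[[[-0.6,0,0,0,0],[-1.2,0,0,0,0],[-1.7,0,0,0,0],[-2.1,0,0,0,0],[-2.4,0,0,0,0]]]'; python3 -m inch '[[[-0.3,0,0,0,0],[-0.6,0,0,0,0],[-0.9,0,0,0,0],[-1.2,0,0,0,0],[-1.5,0,0,0,0]]]';  python3 -m inch '[[[-0.3,0,0,0,0],[-0.6,0,0,0,0],[-0.9,0,0,0,0],[-1.2,0,0,0,0],[-1.5,0,0,0,0]]]'; python3 look.py 12; python3 tubefit.py 12
```

```text
t: 15.75
eef_pos: [0.6262, -0.1902, 0.0337]
tcp_rot: [-0.0, 0.708, -0.706, 0.0]
contact_force: [0.2, -0.0, 0.3]
grip_width: -0.0
t: 16.25
eef_pos: [0.6262, -0.1757, 0.0336]
tcp_rot: [0.0, 0.708, -0.706, 0.0]
contact_force: [-0.5, -0.7, -0.2]
grip_width: -0.0004
t: 16.75
eef_pos: [0.6261, -0.1606, 0.0336]
tcp_rot: [-0.0, 0.708, -0.706, 0.0]
contact_force: [-0.2, -1.6, 0.5]
grip_width: -0.0001
top 0.61 890 x at -.084: 0.6254 slope -0.0082 y [-0.102   0.0743] ztop [0.0323 0.0367] xspan [0.612 0.64 ]
side 0.57 641 x at -.084: 0.6188 slope 0.0036 y [-0.1459  0.0719] ztop [0.0322 0.0353] xspan [0.609 0.635]
16.95 [ 0.626  -0.1606  0.0335] [ 0.58  0.04 -0.53] [-0.     0.708 -0.706 -0.   ]
('top',) 980 axis x,z at y=-.19 0.6300 0.0206 at y=.02 0.6266 0.0199 slope [-0.0158 -0.0034] y [-0.1024  0.0743]
('side',) 732 axis x,z at y=-.19 0.6247 0.0207 at y=.02 0.6243 0.0195 slope [-0.0021 -0.0055] y [-0.1613  0.068 ]
('top', 'side') 1712 axis x,z at y=-.19 0.6266 0.0210 at y=.02 0.6258 0.0198 slope [-0.004  -0.0055] y [-0.1581  0.0733]
```

View pics/l12.png

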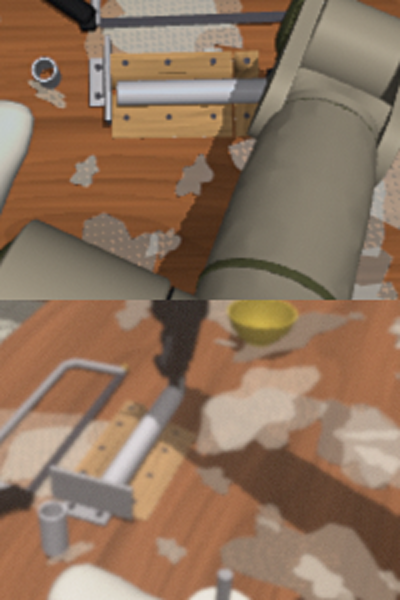

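```bash
python3 -m inch '[[[-0.15,0,0,0,0],[-0.3,0,0,0,0],[-0.4,0,0,0,0],[-0.5,0,0,0,0],[-0.6,0,0,0,0]]]'; python3 -m inch '[[[-0.05,0,0,0,0],[-0.1,0,0,0,0],[-0.15,0,0,0,0],[-0.2,0,0,0,0],[-0.2,0,0,0,0]]]'
```

```text
t: 17.45
eef_pos: [0.626, -0.1547, 0.0335]
tcp_rot: [-0.0, 0.708, -0.706, -0.0]
contact_force: [1.2, -0.7, 0.2]
grip_width: 0.0002
t: 17.95
eef_pos: [0.6261, -0.1528, 0.0336]
tcp_rot: [-0.0, 0.708, -0.706, -0.0]
contact_force: [-0.6, -0.5, -0.4]
grip_width: 0.0002
```

```bash
python3 -m inch '[[[-0.03,0,0,0,0],[-0.06,0,0,0,0],[-0.1,0,0,0,0],[-0.1,0,0,0,0],[-0.1,0,0,0,0]]]'; python3 -m inch '[[[-0.03,0,0,0,0],[-0.06,0,0,0,0],[-0.1,0,0,0,0],[-0.1,0,0,0,0],[-0.1,0,0,0,0]]]'
```

```text
t: 18.45
eef_pos: [0.6261, -0.1524, 0.0337]
tcp_rot: [0.0, 0.708, -0.706, 0.0]
contact_force: [0.2, -5.4, -0.2]
grip_width: 0.0
t: 18.95
eef_pos: [0.6263, -0.1523, 0.0339]
tcp_rot: [0.0, 0.708, -0.706, 0.001]
contact_force: [0.1, -9.4, -0.0]
grip_width: 0.0003
```

Stopped dead: force is rising at about 9 N with no movement, so the tube is against the plate. I'll back off straight along the tube and check.

```bash
python3 -m inch '[[[0.2,0,0,0,0],[0.5,0,0,0,0],[1,0,0,0,0],[1.8,0,0,0,0],[2.6,0,0,0,0]]]'; python3 -m inch '[[[0.5,0,-2,0,0],[1,0,-5,0,0],[3,0,-8,0,0],[6,0,-12,0,0],[9,0,-14,0,0]]]'; python3 look.py 13; python3 tubefit.py 13; python3 - <<'E'
from h import *
p=load("top13"); cv2.imwrite("pics/z13.png",cv2.resize(p["color"][140:240,190:350],None,fx=5,fy=5,interpolation=cv2.INTER_CUBIC))
cv2.imwrite("pics/f13.png",p["color"])
E
```

```text
t: 19.45
eef_pos: [0.6261, -0.1774, 0.0335]
tcp_rot: [-0.0, 0.708, -0.706, -0.0]
contact_force: [-0.2, -0.3, -0.5]
grip_width: -0.0
t: 19.95
eef_pos: [0.627, -0.2685, 0.1776]
tcp_rot: [-0.001, 0.708, -0.706, 0.002]
contact_force: [0.0, -0.4, 1.1]
grip_width: -0.0003
top 0.97 1117 x at -.084: 0.6250 slope -0.0059 y [-0.1355  0.0817] ztop [0.0324 0.037 ] xspan [0.612 0.64 ]
side 0.76 603 x at -.084: 0.6186 slope -0.0012 y [-0.1373  0.0683] ztop [0.0321 0.0353] xspan [0.609 0.633]
20.15 [ 0.6261 -0.2674  0.1732] [ 0.48  0.04 -0.72] [-0.     0.708 -0.706 -0.   ]
('top',) 1140 axis x,z at y=-.19 0.6274 0.0197 at y=.02 0.6265 0.0202 slope [-0.0042  0.0022] y [-0.1356  0.0768]
('side',) 663 axis x,z at y=-.19 0.6243 0.0195 at y=.02 0.6242 0.0197 slope [-0.0005  0.0008] y [-0.1372  0.069 ]
('top', 'side') 1803 axis x,z at y=-.19 0.6263 0.0198 at y=.02 0.6256 0.0201 slope [-0.003   0.0012] y [-0.1359  0.0767]
```

View pics/z13.png

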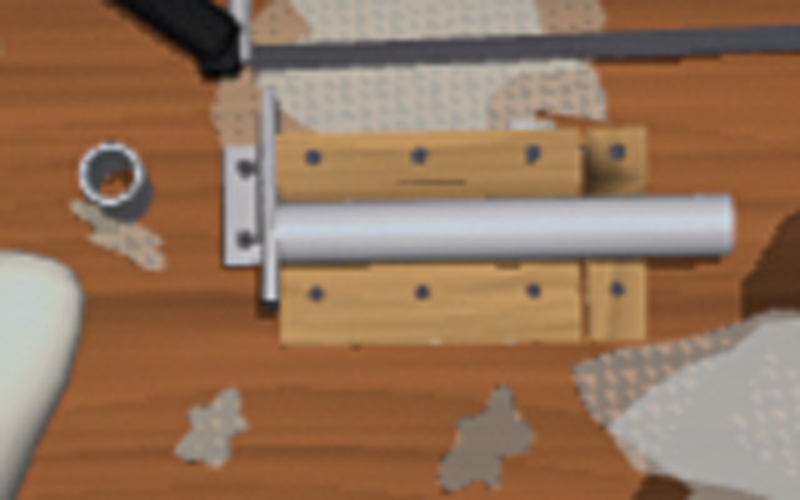

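View pics/l13.png

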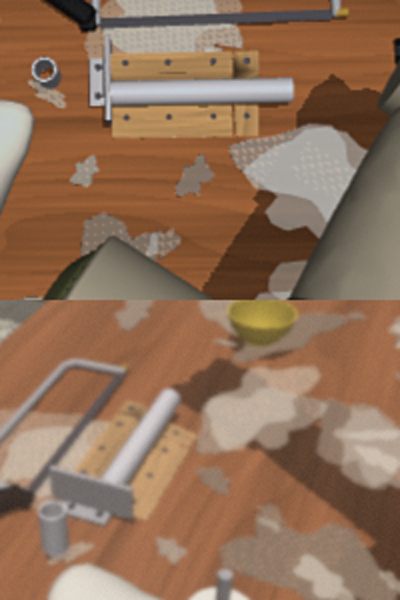

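View pics/f13.png

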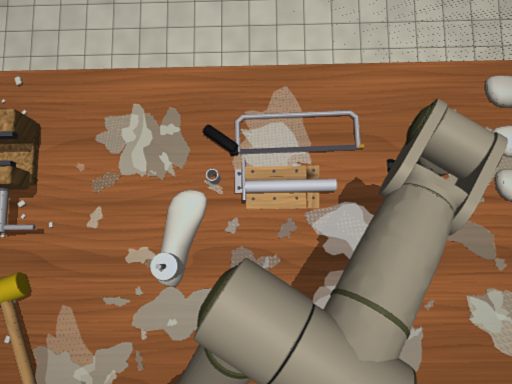

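The tube lies in the V with its end at the plate: zoom column 275 meets the plate with no gap, and the free end at (735,225) overhangs by about 40 mm. The offcut, foot and hacksaw are at their starting pixels. The bowl is hidden from above but unmoved in the side view.

```bash
python3 - <<'E'
from bench import env
print(env.finish_job())
E
```

```text
the job is handed in; nothing more can be done
None
```

The tube is in the V of the cradle with its end against the stop plate, and I've handed the job in. It took about 20 s of the 48 s allowed.

**What I did:** I rolled the tube along the bench with the open fingers behind it, without gripping it, at about 40 mm/s. On the lip I slowed to 20–30 mm/s, and after it went over the crest I pushed its free end along the V with the fingers shut.

**Last checks:**
- **Stop plate:** the push force rose to about 9 N with no further movement, and the top view shows no gap at the plate. The free end overhangs the cradle by about 40 mm, as it should.
- **Seating:** the tube's axis is parallel to the V to within about 0.005 rad and about 20 mm above the bench, against 20.5 mm expected.
- **Other things on the bench:** the offcut, foot and hacksaw look unmoved in the top view. The arm hid the bowl from above, and it looks unmoved in the side view.

**What went less than smoothly:**
- **Skewed at first:** after the crest the tube sat at an angle, with its stop end about 2 mm up the near flank. It was still skewed when I started the first push along the V, over about 25 mm. It settled by itself when I backed the fingers off, and I checked that before pushing the rest of the way.
- **Camera disagreement:** the two cameras differ by 2–3 mm on the tube's sideways position, about what the calibration allows. The side view can't see the tube end behind the plate.

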